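# Clamp the whetstone in its holder

### The job

Set the whetstone up for sharpening: draw the holder's sliding jaw open, lay the stone flat and square on the rails between the two jaws, pale side up as it lies now, and do not drop it. Then press the sliding jaw up against it so that the stone butts against the fixed jaw and the sliding jaw's rubber facing is squashed by a good millimetre, and still pressing, turn the red knob clockwise until you feel it bite and the jaw is locked firmly, without forcing the thread. Leave the other things on the counter where they are.

Things in the scene. Friction and masses are not known exactly. Their poses are not given: they have to be found in the camera images.
- holder: Whetstone holder, 370 mm long (its y axis), 92 mm wide (x), stuck to the counter on rubber feet. Origin: centre of its underside, z up. Two aluminium rails along y at x = +-30 mm, tops 17 mm above the counter, carry the stone clear of the black strip between them. The fixed jaw stands at the +y end; the sliding jaw with the knob lies towards -y.
- fixed_face (a point): Middle of the fixed jaw's rubber face at rail-top height: holder x = 0, y = +150 mm, z = 17 mm, facing the holder's -y. The jaw is 88 mm wide and its top 38 mm above the counter, lower than the stone. Axes as the holder's.
- jaw_face (a point): Middle of the sliding jaw's rubber face, 28 mm above the counter, facing the holder's +y. The upright is 86 mm wide, top 38 mm above the counter; behind it a low tail, 84 mm wide, top 28 mm above the counter, reaches 105 mm behind the face and carries the knob. Axes as the holder's.
- jaw (a joint): Sliding jaw's travel in m, 0 to 0.095, grows as it opens (towards the holder's -y). Gap between the jaw faces = 0.120 + value; it starts narrower than the stone. The sliding face is at holder y = 0.030 - value. Not clamped, it slides with about 1.5 N of drag.
- knob (a joint): Clamp knob's turn in rad, 0 to 4.5, grows clockwise from above = tightening; starts slack. Turns lightly till its brake shoe meets the holder's worn base strip, somewhere between 1.7 and 2.7 (hidden, differs each time); from there it hardens by about 0.3 N m per rad. 0.2 N m harder than slack locks it well; 0.36 N m strips the thread. Let go, it eases back up to 0.5 rad and stays locked.
- knob_grip (a point): Point on the knob's axis at the height to grip: middle of its red wing bar, 52 mm above the counter, 70 mm behind the sliding jaw's face (towards the holder's -y). The bar is 66 mm long along this frame's x, 12 mm thick along y, 22 mm tall (41 to 63 mm above the counter), on a round hub of 32 mm diameter. Its z points up. The jaw can be slid by gripping the bar.
- facing (a joint): How far the sliding jaw's rubber facing is squashed, in m, 0 to 0.003; a spring of about 5 N per mm. If the jaw is let go before it is locked, the rubber pushes it back until only about 0.3 mm of squash is left.
- shoe: Rubber-faced brake shoe inside the sliding jaw's tail, below the knob, hidden from view; the knob's steep thread drives it down 3 mm per rad on to the holder's base strip. Locked firmly it presses with about 50 N; over 120 N strips the thread.
- stone: Two-layer whetstone, brown below and cream on top, 180 mm long (its x axis), 60 mm wide (y), 30 mm thick (z), about 0.65 kg. Origin: centre of its underside.
- pot_lid: Stainless pot lid, 214 mm across, 56 mm high with its knob. Origin: centre of its underside. Leave alone.
- jar: Clear glass jar with a brass-coloured twist lid, 86 mm across, 126 mm high. Origin: centre of its underside. Leave alone.
- rice_paddle: Wooden rice paddle, 212 mm long along x, 58 mm wide, 8 mm thick. Origin: on its underside near the middle. Leave alone.
- colander: Teal colander, 224 mm across, 92 mm high. Origin: centre of its underside. Leave alone.
- knife: Kitchen knife lying flat, 315 mm long along x with its black handle to -x, 16 mm high. Leave alone.
- dressing_stone: Small grey dressing stone, 75 by 36 by 22 mm. Origin: centre of its underside. Leave alone.
- mug: Blue mug, 80 mm across, 92 mm high, handle at its +y. Origin: centre of its underside. Leave alone.
Mind the look-alikes: they are no part of the job. There is more than one size of the stone; the one meant has the size given above.

How it is judged:
On the way, in this order (a step that is already met when the one before it is completed fails the run):
1. the stone lies flat on the rails between the jaws, pale side up (z of stone in the frame of holder between 0.014 and 0.02 m and x of stone in the frame of holder between -0.014 and 0.014 m and angle between stone's own z axis and vertical below 0.06 rad and angle between the x axis of stone and the y axis of holder, either way round below 0.15 rad), for 0.2 s.
2. the stone is squeezed between the jaws and the brake shoe presses on the base strip (value of joint facing above 0.0008 m and y of stone in the frame of holder above 0.058 m and contact force between shoe and anything else above 20 N), for 0.2 s.
At the end, for the whole second after the job is handed in: Stone flat on the rails, pale side up, within 14 mm of the midline, square within 0.06 rad, its end within 2 mm of the fixed jaw; robot gone, the rubber facing stays squashed by over 0.8 mm and the brake shoe presses the base strip with over 20 N; all at rest (all of step 2 and z of stone in the frame of holder between 0.014 and 0.02 m and x of stone in the frame of holder between -0.014 and 0.014 m and angle between stone's own z axis and vertical below 0.06 rad and angle between the x axis of stone and the y axis of holder, either way round below 0.06 rad and linear speed of stone below 0.01 m/s); the robot touches nothing.
It fails at once if the stone is dropped (falls free faster than 0.8 m/s) (linear speed of stone above 0.8 m/s and contact force between the fingers and stone below 0.1 N).
It fails at once if another thing on the counter is moved by more than 30 mm (distance of any of pot_lid, jar, rice_paddle, colander, knife, dressing_stone, mug from where it was at the start of the episode above 0.03 m).
It fails at once if the knob is overtightened (brake shoe presses with over 120 N) (contact force between shoe and anything else above 120 N).
It also fails if it takes over 72 s, if anything falls off the work surface, if the arm or the gripper's body presses on something with over 40 N, if the wrist force passes 120 N, or if a joint passes its speed limit or range.

### The arm

A 6-joint arm with a two-finger parallel gripper is mounted at the origin on the work surface. World frame = base frame: x ahead of the robot, y to its left, z up, the work surface at z = 0. Lengths are in m, angles in rad, forces in N, time in s.
With the tool pointing down it reaches from about 0.3 to 0.775 m from the base axis. Payload 14.6 kg.
Tool frame: the origin (TCP) lies at the very end of the fingers, on their centre line; the grasp point (between the pads) lies 19 mm behind it; z points along the fingers, y is the direction in which the jaws open and shut (so a half turn about z gives the same grasp; the last joint's range is limited). The gripper opens to 85 mm and grips with 20 to 120 N. Pads are 22 mm wide; open, the fingers measure 114 mm over their backs; the gripper's body (76 mm by 85 mm) begins 54 mm behind the grasp point. The pads swing forward as they close: fully open they stand 13 mm farther back than shut.
Start: joints at [-1.191, 0.3, 1.521, -0, 1.321, -0.067], TCP at [0.238, -0.496, 0.231] pointing down, gripper open.
Joint ranges: [-3.03, 3.03], [-0.79, 2.21], [0.23, 2.52], [-1.04, 4.18], [0, 3.07], [-2.55, 2.55]. Speed limits (rad/s): [2.22, 2.22, 2.57, 3.14, 3.14, 3.14].

### API

Orientations are given as a unit quaternion [w, x, y, z].
In Python, from cell import r gives the robot as it stands. The module is installed in compiled form; this text tells all that it offers.
- The arm moves only by the shell command python3 -m pendant 'ROWS' [OPENING] [FORCE]. ROWS is a JSON object of lists of equal length, an entry for each row: "slide": the shift along the tool's x, y, z in mm, a list of three; "twist": the turn, a rotation vector about the tool's x, y, z in rad, a list of three. In form: {"slide": [[tx, ty, tz], ...], "twist": [[rx, ry, rz], ...]}. A call has exactly 10 rows; each row shifts and turns the commanded pose from where the row before left it, along the tool's axes as they then stand; what a row does not reach is not made up. A row lasts 1/10 s, in which the tool goes at most 50 mm and 8.59 degrees, less where a joint would pass 70% of its speed; a pose out of reach is approached as far as the arm can. A call is refused whole if a number of a shift passes 50 or a number of a turn 0.15, either way. A call with a gripper value outside its range is refused whole. OPENING is the opening, from -1 (shut) to 1 (fully open), set as the call begins (- or left out, the last holds). The fingers move at their own pace and stop on an object; FORCE is the grip in N (left out, the last holds). Time passes only in rows, so rows that do not move let the fingers close, or fill a call up. It gives the time, the measured TCP pose, the force and the opening at its end, in the units of the state.
- r.get_state(): the state, without advancing time (a new reading comes with each control period).
- r.camera(name): name is "scene" or "top" or "wrist"; returns the picture (400x640x3 uint8, blue, green, red); there is no depth.
- r.camera_info(name): a dict with "fx", "fy", "cx", "cy" (pixels), "view" (4x4, takes a point from world to camera coordinates); the wrist camera has in their place "T_tool_cam" (4x4, takes a point from camera to tool coordinates, whose origin is the TCP and whose axes are the flange's). Camera axes: x right, y up, looking along -z (the intrinsics and any distortion apply to the point x, -y, -z); pixel columns grow to the right and rows downward; lengths in m; the calibration is good to about 2 mm. The wrist camera is an equidistant fisheye: a pixel r from the principal point sees the ray r / f radians off the axis. A picture is of the moment at which its call begins: read the wrist's pose just before it. camera_info takes no time and is no camera call.
- r.job_done(): hands the job in, once; it reports no verdict.
The state is a dict: "time": time; "q": joint angles; "qvel": joint speeds; "joint_torque": joint torques, N m; "eef_pos": TCP position; "ee_rot": TCP orientation; "ft_force": force on the tool from outside, world axes, zero at the start; "torque": the same for the moment, N m; "opening": finger opening in m.
Only numpy, scipy, OpenCV 4.12 (cv2) and the standard library are available. Lean on these libraries where they do the work, as an engineer would, in place of code of your own. Each camera call takes 0.05 s, during which the arm holds its last target. There are 200 camera calls.

## Working session

There is one attempt and no reset: what is moved stays moved. The work goes in short steps, Python scripts to look and compute and a shell command to move; the robot and the scene stay as the last step left them, time stands still between calls to the robot, and variables do not carry over. Pictures are saved under pics/ and viewed, about 8 in all and at most 12, crops included, and the job is handed in when it is done.

```bash
mkdir -p pics; python3 - <<'E'
from cell import r
import cv2
for n in("scene","top"):
    im=r.camera(n); cv2.imwrite(f"pics/{n}0.png",im)
s=r.get_state(); print({k:s[k] for k in("time","eef_pos","ee_rot","ft_force","torque","opening","q")})
for n in("scene","top","wrist"): print(n,r.camera_info(n))
E
```

```text
{'time': 0.1, 'eef_pos': array([ 0.23757528, -0.49579524,  0.23076231]), 'ee_rot': array([-5.40042007e-04,  9.75148992e-01,  2.21549422e-01, -7.32968168e-05]), 'ft_force': array([-0.13225686,  0.17961837,  0.61372539]), 'torque': array([ 0.00688103,  0.03565811, -0.02417688]), 'opening': 0.08562124743969717, 'q': array([-1.19057517e+00,  3.00423049e-01,  1.52154650e+00,  2.46554481e-05,
        1.32071283e+00, -6.65912147e-02])}
scene {'fx': 420.5882660057975, 'fy': 420.5882660057975, 'cx': 322.61520180473406, 'cy': 207.04791254879697, 'view': array([[-0.1154452 ,  0.99316202,  0.01736689,  0.06432997],
       [-0.55626674, -0.07912576,  0.82722816,  0.24729347],
       [ 0.82294576,  0.0858389 ,  0.56159769, -1.82283715],
       [ 0.        ,  0.        ,  0.        ,  1.        ]])}
top {'fx': 472.945625981055, 'fy': 472.945625981055, 'cx': 324.1989901094961, 'cy': 194.4331477722443, 'view': array([[ 5.06440392e-04, -9.99999640e-01,  6.81481977e-04,
         2.50029221e-02],
       [ 9.85468693e-01,  6.14835210e-04,  1.69856051e-01,
        -5.48977374e-01],
       [-1.69856408e-01,  5.85557188e-04,  9.85468649e-01,
        -1.34555590e+00],
       [ 0.00000000e+00,  0.00000000e+00,  0.00000000e+00,
         1.00000000e+00]])}
wrist {'fx': 309.70691628693146, 'fy': 309.70691628693146, 'cx': 325.31563470657153, 'cy': 198.35156326742606, 'T_tool_cam': array([[ 6.56022149e-04,  9.61414953e-01,  2.75101542e-01,
         6.95115915e-02],
       [ 9.99999647e-01, -7.75154366e-04,  3.24327812e-04,
        -7.72222829e-04],
       [ 5.25059769e-04,  2.75101232e-01, -9.61415122e-01,
        -1.42546217e-01],
       [ 0.00000000e+00,  0.00000000e+00,  0.00000000e+00,
         1.00000000e+00]])}
```

View pics/top0.png

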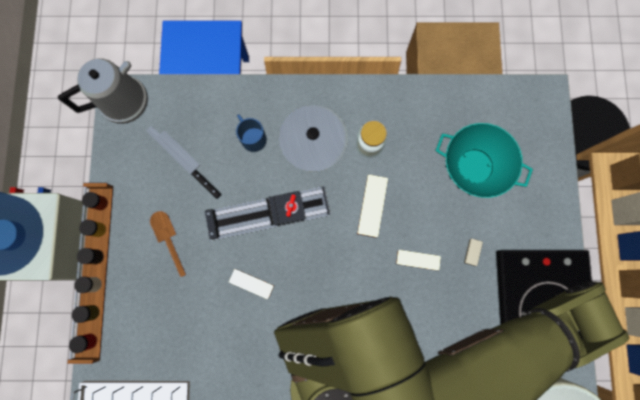

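View pics/scene0.png

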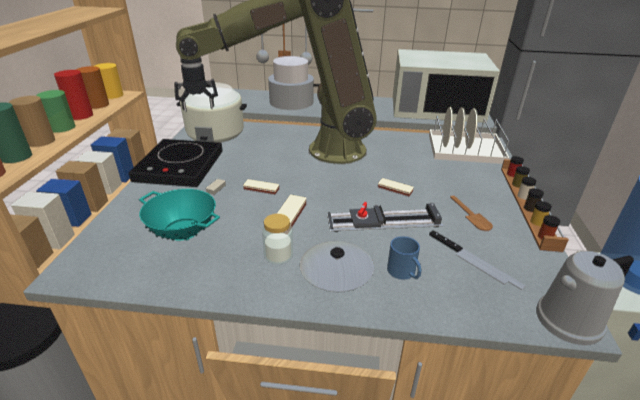

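```bash
cat > h.py <<'E'
import numpy as np, cv2
from scipy.spatial.transform import Rotation as R
from cell import r
def pix2w(n,uv,z,state=None):
    c=r.camera_info(n); u,v=uv
    x=(u-c["cx"])/c["fx"]; y=(v-c["cy"])/c["fy"]
    if n=="wrist":
        q=state["ee_rot"]; Rt=R.from_quat([q[1],q[2],q[3],q[0]]).as_matrix()
        th=np.hypot(x,y); k=np.sin(th)/max(th,1e-9)
        d=np.array([x*k,-y*k,-np.cos(th)]); T=c["T_tool_cam"]
        d=Rt@T[:3,:3]@d; o=Rt@T[:3,3]+state["eef_pos"]
    else:
        V=c["view"]; d=V[:3,:3].T@np.array([x,-y,-1]); o=-V[:3,:3].T@V[:3,3]
    return o+d*(z-o[2])/d[2]
E
python3 - <<'E'
import cv2
im=cv2.imread("pics/top0.png")[160:250,195:400]
cv2.imwrite("pics/crop.png",cv2.resize(im,None,fx=3.9,fy=3.9,interpolation=cv2.INTER_CUBIC))
E
```

```text
(no output)
```

View pics/crop.png

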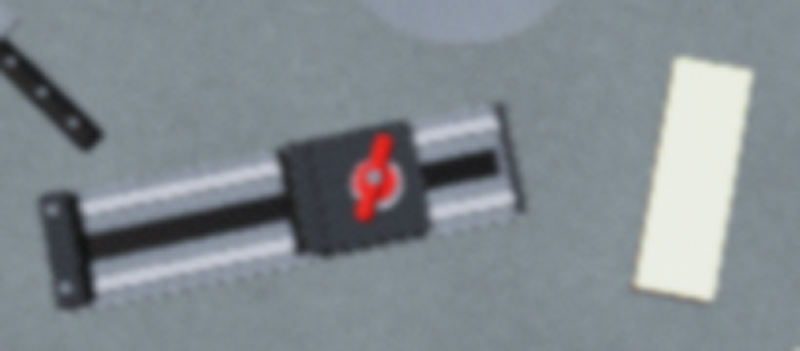

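```bash
python3 - <<'E'
from h import *
f=lambda a,z: pix2w("top",(195+a[0]/3.9-.37,160+a[1]/3.9-.37),z)
st=[f(a,.03) for a in((677,57),(752,68),(714,301),(635,287))]
c=np.mean(st,0); print("stone",[np.round(p,4) for p in st],c)
print("len",np.linalg.norm(st[0]-st[3]),np.linalg.norm(st[1]-st[2]),"wid",np.linalg.norm(st[0]-st[1]),np.linalg.norm(st[2]-st[3]))
d=(st[0]+st[1]-st[2]-st[3]); print("stone yaw",np.arctan2(d[1],d[0]))
fj=[f(a,.038) for a in((78,195),(92,300))]; print("fixed face",fj,np.mean(fj,0),np.linalg.norm(fj[0]-fj[1]))
k=f((374,177),.063); print("knob",k)
b=[f(a,.063) for a in((386,137),(364,221))]; e=b[0]-b[1]; print("bar",b,np.linalg.norm(e),"yaw",np.arctan2(e[1],e[0]))
en=[f(a,.017) for a in((500,105),(522,210))]; em=np.mean(en,0); print("end",em)
F=np.mean(fj,0); v=F-k; print("holder +y dir yaw from knob",np.arctan2(v[1],v[0]),"dist",np.hypot(*v[:2]))
v=F-em; print("holder +y yaw from end",np.arctan2(v[1],v[0]),np.hypot(*v[:2]))
E
```

```text
stone [array([ 0.6135, -0.1069,  0.03  ]), array([ 0.6049, -0.1644,  0.03  ]), array([ 0.4257, -0.1318,  0.03  ]), array([ 0.4363, -0.0725,  0.03  ])] [ 0.52009216 -0.11890415  0.03      ]
len 0.1805280785858011 0.18206453403086406 wid 0.05820407110211637 0.06027082005094018
stone yaw -0.18571842149222142
fixed face [array([0.50486359, 0.34815844, 0.038     ]), array([0.42558259, 0.33452436, 0.038     ])] [0.46522309 0.3413414  0.038     ] 0.08044480123201395
knob [0.51501331 0.12290691 0.063     ]
bar [array([0.54518263, 0.11433526, 0.063     ]), array([0.48208719, 0.12989373, 0.063     ])] 0.06498538641915966 yaw -0.2417631161686934
end [0.53732386 0.02095435 0.017     ]
holder +y dir yaw from knob 1.7949084517537168 dist 0.22403725319910842
holder +y yaw from end 1.7921514197597657 0.32839973200584455
```

The long cream stone is the one at top pixel (373,206), 181 × 59 mm. The knob is at (291,205), and the fixed jaw is at the left end, near (217,224). I'll move above the knob.

```bash
python3 -m pendant '{"slide":[[36.9,-31.3,2],[36.9,-31.3,2],[36.9,-31.3,2],[36.9,-31.3,2],[36.9,-31.3,2],[36.9,-31.3,2],[36.9,-31.3,2],[36.9,-31.3,2],[36.9,-31.3,2],[36.9,-31.3,2]],"twist":[[0,0,0],[0,0,0],[0,0,0],[0,0,0],[0,0,0],[0,0,0],[0,0,0],[0,0,0],[0,0,0],[0,0,0]]}' 1 40
python3 -m pendant '{"slide":[[36.9,-31.3,2],[36.9,-31.3,2],[36.9,-31.3,2],[36.9,-31.3,2],[0,0,0],[0,0,0],[0,0,0],[0,0,0],[0,0,0],[0,0,0]],"twist":[[0,0,0],[0,0,0],[0,0,0],[0,0,0],[0,0,-0.15],[0,0,-0.15],[0,0,-0.15],[0,0,-0.15],[0,0,-0.15],[0,0,-0.15]]}'
python3 -m pendant '{"slide":[[0,0,0],[0,0,0],[0,0,0],[0,0,0],[0,0,0],[0,0,0],[0,0,0],[0,0,0],[0,0,0],[0,0,0]],"twist":[[0,0,-0.15],[0,0,-0.15],[0,0,-0.15],[0,0,-0.15],[0,0,-0.15],[0,0,-0.15],[0,0,-0.15],[0,0,-0.15],[0,0,-0.15],[0,0,-0.15]]}'
python3 - <<'E'
from h import *
import json
s=r.get_state(); im=r.camera("wrist"); cv2.imwrite("pics/w1.png",im)
json.dump({k:list(map(float,s[k])) for k in("eef_pos","ee_rot")},open("w1.json","w"))
print(s["time"],s["eef_pos"],s["ee_rot"],s["q"])
E
```

```text
time: 1.1
eef_pos: [0.4355, -0.0523, 0.2112]
ee_rot: [0.0, 0.975, 0.222, 0.0]
ft_force: [0.1, -0.7, -0.5]
opening: 0.0854
time: 2.1
eef_pos: [0.514, 0.1224, 0.2029]
ee_rot: [-0.0, 0.78, 0.626, -0.0]
ft_force: [-0.8, -0.3, 0.2]
opening: 0.0857
time: 3.1
eef_pos: [0.5141, 0.1224, 0.203]
ee_rot: [-0.0, 0.144, 0.99, -0.0]
ft_force: [0.4, 0.5, 0.6]
opening: 0.0852
3.1 [0.51405426 0.12236712 0.20297343] [-2.99412916e-04  1.43806661e-01  9.89605751e-01 -1.07058345e-04] [ 1.64385311e-01  2.77433205e-01  1.61777029e+00 -2.32739292e-05
  1.24702473e+00 -1.11778960e+00]
```

View pics/w1.png

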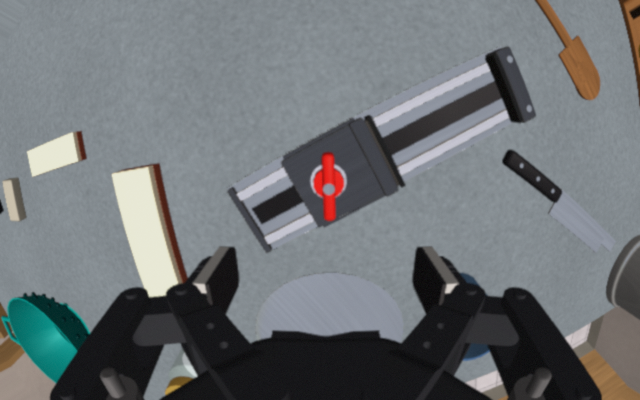

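The holder, knob and fixed jaw are all in view: the bar runs (328,153)–(330,219), and the fixed jaw is near (510,85). I'll enlarge this to read it more closely.

```bash
python3 - <<'E'
import cv2
im=cv2.imread("pics/w1.png")[40:255,225:545]
cv2.imwrite("pics/w1c.png",cv2.resize(im,None,fx=2.5,fy=2.5,interpolation=cv2.INTER_CUBIC))
E
```

```text
(no output)
```

View pics/w1c.png

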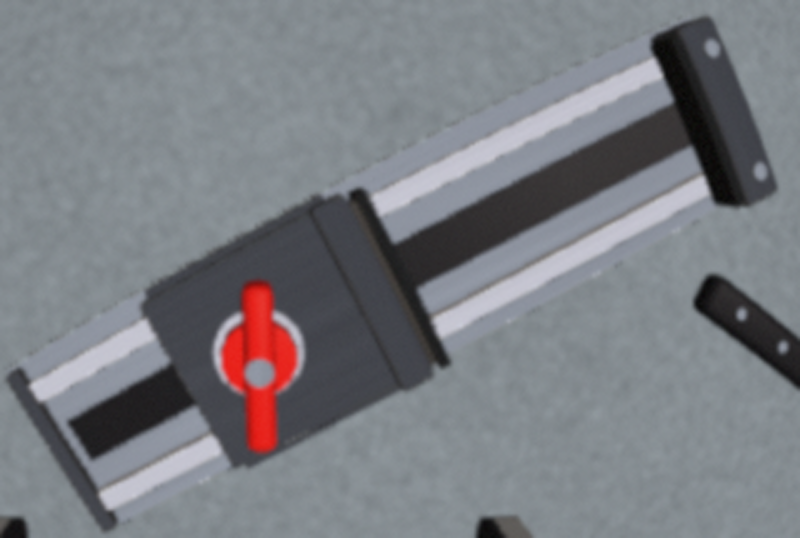

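```bash
python3 - <<'E'
from h import *
import json
s=json.load(open("w1.json"))
s={k:np.array(v) for k,v in s.items()}
f=lambda a,z: pix2w("wrist",(225+a[0]/2.5-.3,40+a[1]/2.5-.3),z,s)
yaw=lambda v: round(float(np.arctan2(v[1],v[0])),4)
U=[f(a,.017) for a in((38,388),(655,70))]; L=[f(a,.017) for a in((107,500),(700,190))]
print("rails yaw",yaw(U[1]-U[0]),yaw(L[1]-L[0]))
th=np.mean([yaw(U[1]-U[0]),yaw(L[1]-L[0])])
hy=np.array([np.cos(th),np.sin(th)]); hx=np.array([hy[1],-hy[0]])
mid=np.mean([p[:2]@hx for p in U+L]); print("rail offsets",[round(p[:2]@hx-mid,4) for p in U+L])
k=f((259,372),.063); print("knob",k, "offset from midline",k[:2]@hx-mid)
b=[f(a,.063) for a in((258,300),(262,440))]; print("bar yaw",yaw(b[0]-b[1]))
ff=[f(a,.038) for a in((655,42),(717,196))]; print("fixed",ff,"w",np.linalg.norm(ff[0]-ff[1]), [p[:2]@hy-k[:2]@hy for p in ff])
fj=[f(a,.038) for a in((360,192),(445,362))]; print("jaw",fj,"w",np.linalg.norm(fj[0]-fj[1]), [p[:2]@hy-k[:2]@hy for p in fj])
F=hx*mid+hy*np.mean([p[:2]@hy for p in ff]); print("fixed_face",F,"th",th,"tool yaw",2*np.arctan2(s["ee_rot"][2],s["ee_rot"][1]))
# stone corners whole image
E
```

```text
rails yaw 1.7767 1.7804
rail offsets [np.float64(-0.0307), np.float64(-0.0301), np.float64(0.0307), np.float64(0.0301)]
knob [0.51549981 0.12540034 0.063     ] offset from midline -2.2192312025826055e-05
bar yaw 2.8841
fixed [array([0.42845349, 0.32842695, 0.038     ]), array([0.50055075, 0.34330353, 0.038     ])] w 0.07361607466285035 [np.float64(0.21661525042466456), np.float64(0.2163009850165043)]
jaw [array([0.46233492, 0.18292549, 0.038     ]), array([0.53930444, 0.19952704, 0.038     ])] w 0.07873956626413413 [np.float64(0.06725408792983513), np.float64(0.06762272783055027)]
fixed_face [0.47087435 0.33720848] th 1.77855 tool yaw 2.8529786528632592
```

```bash
python3 -m pendant '{"slide":[[-0.5,3.3,40],[0,0,40],[0,0,40],[0,0,30],[0,0,10],[0,0,0],[0,0,0],[0,0,0],[0,0,0],[0,0,0]],"twist":[[0,0,-0.031],[0,0,0],[0,0,0],[0,0,0],[0,0,0],[0,0,0],[0,0,0],[0,0,0],[0,0,0],[0,0,0]]}' 
python3 -m pendant '{"slide":[[0,0,0],[0,0,0],[0,0,0],[0,0,0],[0,0,0],[0,0,0],[0,0,0],[0,0,0],[0,0,0],[0,0,0]],"twist":[[0,0,0],[0,0,0],[0,0,0],[0,0,0],[0,0,0],[0,0,0],[0,0,0],[0,0,0],[0,0,0],[0,0,0]]}' -1 40
python3 -c "
from cell import r
import cv2
s=r.get_state();print(s['eef_pos'],s['ee_rot'],s['ft_force'],s['torque'],s['q'])
im=r.camera('scene');cv2.imwrite('pics/s2.png',cv2.resize(im[130:260,280:480],None,fx=4,fy=4,interpolation=cv2.INTER_CUBIC))"
```

```text
time: 4.15
eef_pos: [0.516, 0.1255, 0.0441]
ee_rot: [0.001, 0.132, 0.991, 0.0]
ft_force: [0.9, -0.5, 0.4]
opening: 0.0852
time: 5.15
eef_pos: [0.5155, 0.1254, 0.0434]
ee_rot: [-0.0, 0.131, 0.991, -0.0]
ft_force: [-4.2, -1.0, 5.4]
opening: 0.011
[0.51552013 0.1253699  0.04336848] [-1.21537528e-04  1.31487659e-01  9.91317798e-01 -5.56998733e-05] [-4.21838928 -1.02813228  5.40728675] [-0.20038836  0.78043324  0.11430746] [ 1.69535474e-01  4.93310597e-01  1.73740558e+00 -4.33028710e-05
  9.11141667e-01 -1.13749527e+00]
```

View pics/s2.png

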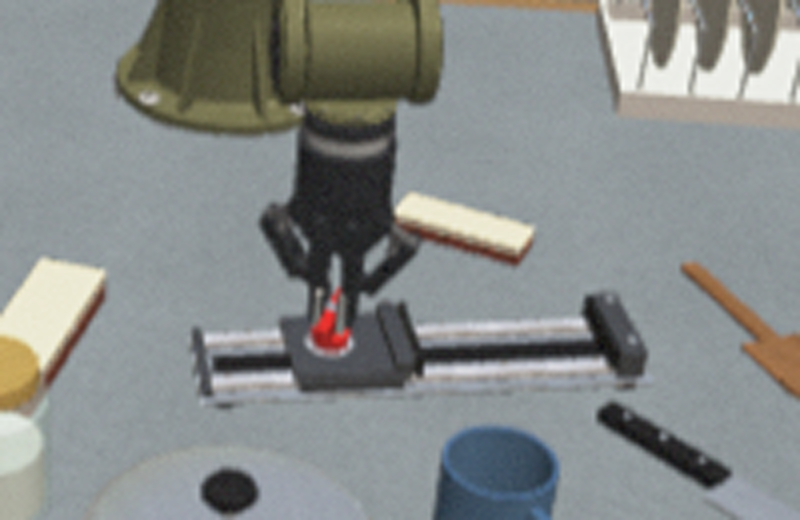

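```bash
python3 -m pendant '{"slide":[[-2.7,-5.3,0],[-2.7,-5.3,0],[-2.7,-5.3,0],[-2.7,-5.3,0],[-2.7,-5.3,0],[-2.7,-5.3,0],[-2.7,-5.3,0],[-2.7,-5.3,0],[0,0,0],[0,0,0]],"twist":[[0,0,0],[0,0,0],[0,0,0],[0,0,0],[0,0,0],[0,0,0],[0,0,0],[0,0,0],[0,0,0],[0,0,0]]}'
python3 -c "
from cell import r
s=r.get_state();print(s['eef_pos'],s['ee_rot'],s['ft_force'],s['torque'])"
python3 -m pendant '{"slide":[[0,0,0],[0,0,0],[0,0,0],[0,0,0],[0,0,0],[0,0,0],[0,0,-20],[0,0,-40],[0,0,-50],[0,0,-40]],"twist":[[0,0,0],[0,0,0],[0,0,0],[0,0,0],[0,0,0],[0,0,0],[0,0,0],[0,0,0],[0,0,0],[0,0,0]]}' 1
python3 -m pendant '{"slide":[[-9.3,-38.3,0],[-9.3,-38.3,0],[-9.3,-38.3,0],[-9.3,-38.3,0],[-9.3,-38.3,0],[0,0,0],[0,0,0],[0,0,0],[0,0,0],[0,0,0]],"twist":[[0,0,0],[0,0,0],[0,0,0],[0,0,0],[0,0,0],[0,0,-0.078],[0,0,0],[0,0,0],[0,0,0],[0,0,0]]}'
python3 - <<'E'
from h import *
import json
s=r.get_state(); im=r.camera("wrist"); cv2.imwrite("pics/w2.png",im)
json.dump({k:list(map(float,s[k])) for k in("eef_pos","ee_rot")},open("w2.json","w"))
print(s["time"],s["eef_pos"],s["ee_rot"],s["q"])
E
```

```text
time: 6.2
eef_pos: [0.5256, 0.0783, 0.0434]
ee_rot: [0.0, 0.132, 0.991, -0.0]
ft_force: [-2.3, -1.8, 4.6]
opening: 0.011
[0.52560885 0.0783432  0.04335158] [ 1.72150092e-04  1.31698252e-01  9.91289823e-01 -1.65344665e-04] [-2.29022986 -1.83697713  4.55044516] [-0.26665254  0.45869771  0.13188538]
time: 7.2
eef_pos: [0.5254, 0.0789, 0.1959]
ee_rot: [0.001, 0.132, 0.991, 0.0]
ft_force: [0.2, -0.2, 0.8]
opening: 0.0856
time: 8.2
eef_pos: [0.5205, -0.1175, 0.1933]
ee_rot: [0.0, 0.093, 0.996, -0.0]
ft_force: [0.7, -0.1, 0.6]
opening: 0.0854
8.2 [ 0.52047318 -0.11753645  0.19331413] [ 2.96020299e-05  9.27007962e-02  9.95694010e-01 -1.76714522e-06] [-2.90751638e-01  2.97747599e-01  1.61507494e+00  8.67874942e-06
  1.22871137e+00 -1.67588271e+00]
```

View pics/w2.png

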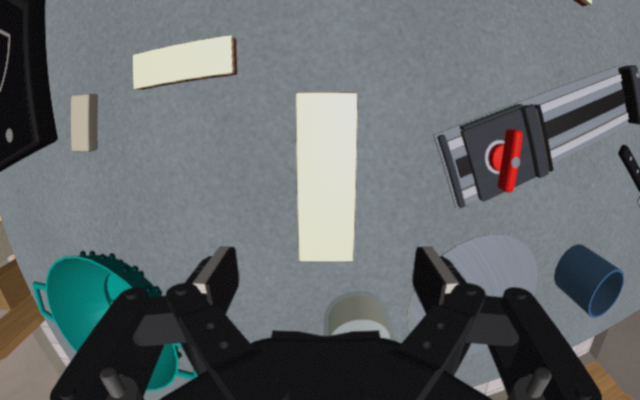

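The stone sits square under the gripper with corners near (297,94), (357,94), (353,260) and (300,261). The jaw has been drawn back.

```bash
python3 - <<'E'
from h import *
import json
s={k:np.array(v) for k,v in json.load(open("w2.json")).items()}
im=cv2.imread("pics/w2.png"); hsv=cv2.cvtColor(im,cv2.COLOR_BGR2HSV)
m=((im.min(2)>165)).astype(np.uint8); m[:, :260]=0; m[:,390:]=0; m[275:]=0
n,l,st,c=cv2.connectedComponentsWithStats(m); i=1+np.argmax(st[1:,4]); print(st[i])
ct=max(cv2.findContours((l==i).astype(np.uint8),0,1)[0],key=len)[:,0]
P=np.array([pix2w("wrist",p,.03,s)[:2] for p in ct],np.float32)
print(cv2.minAreaRect(P*1000), "by hand",np.mean([pix2w("wrist",p,.03,s) for p in((297,94),(357,94),(353,260),(300,261))],0))
print("tool yaw deg",np.degrees(2*np.arctan2(s["ee_rot"][2],s["ee_rot"][1])))
E
```

```text
[ 296   93   61  168 9725]
((519.9049682617188, -116.01738739013672), (59.72933578491211, 177.7255401611328), 79.35011291503906) by hand [ 0.52084552 -0.11545298  0.03      ]
tool yaw deg 169.3619978060513
```

```bash
python3 -m pendant '{"slide":[[0,1,45],[0,0,45],[0,0,40],[0,0,32],[0,0,15],[0,0,10],[0,0,0],[0,0,0],[0,0,0],[0,0,0]],"twist":[[0,0,0],[0,0,0],[0,0,0],[0,0,0],[0,0,0],[0,0,0],[0,0,0],[0,0,0],[0,0,0],[0,0,0]]}' 
python3 -m pendant '{"slide":[[0,0,0],[0,0,0],[0,0,0],[0,0,0],[0,0,0],[0,0,0],[0,0,0],[0,0,0],[0,0,0],[0,0,0]],"twist":[[0,0,0],[0,0,0],[0,0,0],[0,0,0],[0,0,0],[0,0,0],[0,0,0],[0,0,0],[0,0,0],[0,0,0]]}' -1 70
python3 -m pendant '{"slide":[[0,0,-10],[0,0,-20],[0,0,-20],[0,0,-20],[0,0,-20],[0,0,-20],[0,0,-20],[0,0,0],[0,0,0],[0,0,0]],"twist":[[0,0,0],[0,0,0],[0,0,0],[0,0,0],[0,0,0],[0,0,0],[0,0,0],[0,0,0],[0,0,0],[0,0,0]]}'
python3 - <<'E'
from h import *
s=r.get_state(); print(s["time"],s["eef_pos"],s["ee_rot"],s["ft_force"],s["torque"],s["opening"])
cv2.imwrite("pics/s3.png",cv2.resize(r.camera("scene")[100:260,230:470],None,fx=3,fy=3,interpolation=cv2.INTER_CUBIC))
E
```

```text
time: 9.25
eef_pos: [0.5211, -0.1173, 0.0073]
ee_rot: [0.001, 0.093, 0.996, -0.0]
ft_force: [-0.4, 0.2, 0.1]
opening: 0.0851
time: 10.25
eef_pos: [0.5209, -0.1172, 0.007]
ee_rot: [0.0, 0.093, 0.996, -0.0]
ft_force: [-2.4, 1.7, 8.2]
opening: 0.0588
time: 11.25
eef_pos: [0.5199, -0.117, 0.135]
ee_rot: [-0.001, 0.093, 0.996, 0.0]
ft_force: [-0.2, -0.2, -5.6]
opening: 0.0584
11.25 [ 0.51990356 -0.11699552  0.13496243] [-1.09098703e-03  9.27526690e-02  9.95688560e-01  2.07624785e-04] [-0.16856366 -0.21395648 -5.57657987] [ 0.00447324 -0.035411   -0.00015264] 0.05839346564989225
```

View pics/s3.png

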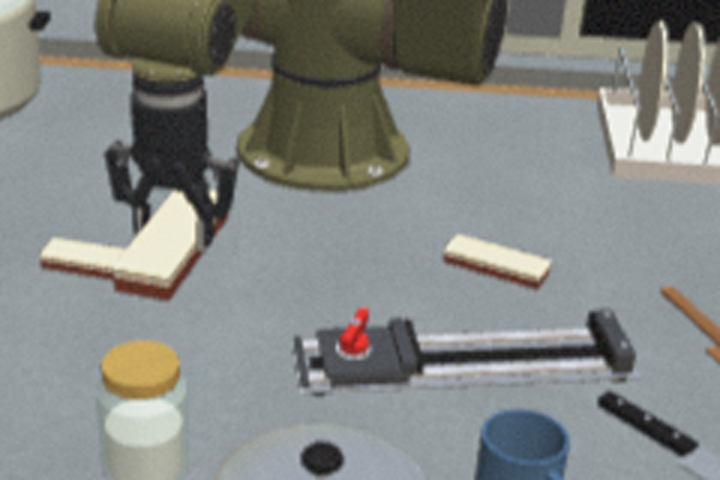

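```bash
python3 -m pendant '{"slide":[[0,0,0],[0,0,0],[0,0,0],[0,0,0],[0,0,0],[0,0,0],[0,0,0],[0,0,0],[10,1.3,0],[25,3.2,0]],"twist":[[0,0,0.147],[0,0,0.147],[0,0,0.147],[0,0,0.147],[0,0,0.147],[0,0,0.147],[0,0,0.147],[0,0,0.147],[0,0,0],[0,0,0]]}' 
python3 -m pendant '{"slide":[[40,5.2,0],[40,5.2,0],[40,5.2,0],[40,5.2,0],[40,5.2,0],[40,5.2,0],[40,5.2,0],[30,3.8,0],[15,1.8,0],[0,0,0]],"twist":[[0,0,0],[0,0,0],[0,0,0],[0,0,0],[0,0,0],[0,0,0],[0,0,0],[0,0,0],[0,0,0],[0,0,0]]}' 
python3 - <<'E'
from h import *
s=r.get_state(); print(s["time"],s["eef_pos"],s["ee_rot"],s["ft_force"],s["opening"],2*np.arctan2(s["ee_rot"][2],s["ee_rot"][1]))
th=1.780; X=np.array([np.cos(th),np.sin(th),0]);Y=np.array([X[1],-X[0],0]); d=np.array([.4906,.2447,0])-s["eef_pos"]; print(d@X*1e3,d@Y*1e3)
E
```

```text
time: 12.3
eef_pos: [0.5174, -0.0822, 0.1355]
ee_rot: [-0.0, 0.628, 0.778, -0.0]
ft_force: [-0.2, 0.0, -5.1]
opening: 0.0585
time: 13.3
eef_pos: [0.4905, 0.2463, 0.1357]
ee_rot: [-0.0, 0.627, 0.779, -0.0]
ft_force: [0.5, -1.0, -5.4]
opening: 0.0586
13.3 [0.49052644 0.24632814 0.13568532] [-2.98742389e-04  6.27329954e-01  7.78753435e-01 -3.56661541e-04] [ 0.50356586 -0.97655617 -5.37734073] 0.05862479915325227 1.785352794718128
-1.6079196572486505 -0.2661749613559391
```

```bash
python3 -m pendant '{"slide":[[-1.5,0,10],[0,0,20],[0,0,20],[0,0,15],[0,0,10],[0,0,0],[0,0,0],[0,0,0],[0,0,0],[0,0,0]],"twist":[[0,0,0.005],[0,0,0],[0,0,0],[0,0,0],[0,0,0],[0,0,0],[0,0,0],[0,0,0],[0,0,0],[0,0,0]]}' 
python3 - <<'E'
from h import *
s=r.get_state(); print(s["time"],s["eef_pos"],s["ee_rot"])
w=r.camera("wrist"); t=r.camera("scene")[160:260,300:460]
w=cv2.resize(w[0:330,120:560],(700,525)); 
cv2.imwrite("pics/p4.png",w); cv2.imwrite("pics/p4s.png",cv2.resize(t,(800,500),interpolation=cv2.INTER_CUBIC))
E
```

```text
time: 14.3
eef_pos: [0.4919, 0.2433, 0.0618]
ee_rot: [0.0, 0.631, 0.775, 0.0]
ft_force: [-0.5, 0.9, -5.4]
opening: 0.0586
14.3 [0.49186673 0.24325093 0.06176309] [2.05773126e-04 6.31394269e-01 7.75461863e-01 3.65244827e-04]
```

View pics/p4.png

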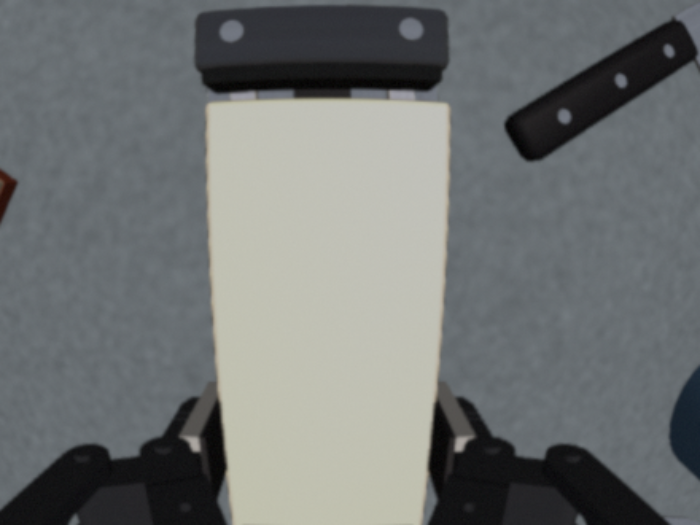

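View pics/p4s.png

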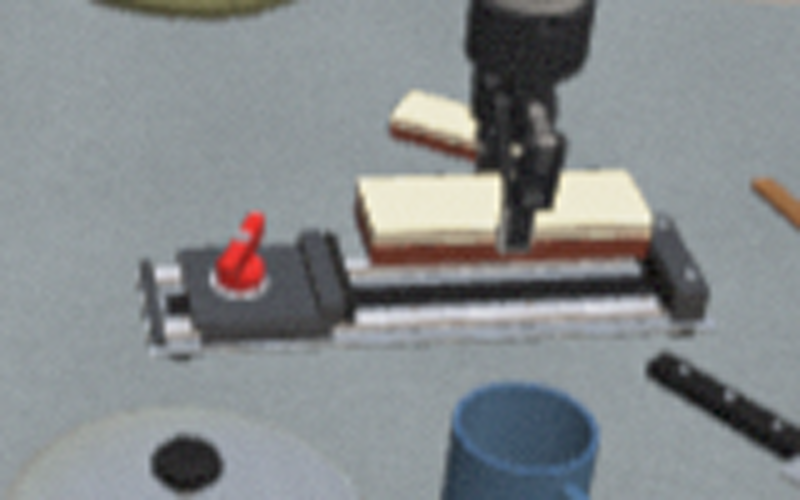

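```bash
python3 - <<'E'
from h import *
s=r.get_state()
g=lambda a,z: pix2w("wrist",(120+a[0]*440/700,a[1]*330/525),z,s)
th=1.7786;hy=np.array([np.cos(th),np.sin(th)]);hx=np.array([hy[1],-hy[0]]);k=np.array([.5256,.0783])
for n,a,z in(("stone end",(328,101),.085),("fixed top L",(202,70),.038),("fixed top R",(444,68),.038),("fixed base",(323,90),.020),("railL",(244,95),.017),("railR",(401,95),.017)):
    p=g(a,z)[:2]-k; print(n,np.round([p@hx*1e3,p@hy*1e3],1))
p=s["eef_pos"][:2]-k; print("tcp",p@hx,p@hy)
E
```

```text
stone end [  1.  257.8]
fixed top L [-41.4 278. ]
fixed top R [ 40.4 278.2]
fixed base [ -0.6 272.3]
railL [-30.3 271.7]
railR [ 28.7 271.4]
tcp 0.0008938136218548526 0.16837167220786922
```

```bash
python3 -m pendant '{"slide":[[1.5,-0.5,6],[1.5,0,8],[0,0,8],[0,0,8],[0,0,4],[0,0,2],[0,0,1],[0,0,0],[0,0,0],[0,0,0]],"twist":[[0,0,0.005],[0,0,0],[0,0,0],[0,0,0],[0,0,0],[0,0,0],[0,0,0],[0,0,0],[0,0,0],[0,0,0]]}' 
python3 -m pendant '{"slide":[[0,0,0.3],[0,0,0.3],[0,0,0.2],[0,0,0],[0,0,0],[0,0,0],[0,0,0],[0,0,0],[0,0,0],[0,0,0]],"twist":[[0,0,0],[0,0,0],[0,0,0],[0,0,0],[0,0,0],[0,0,0],[0,0,0],[0,0,0],[0,0,0],[0,0,0]]}'
```

```text
time: 15.4
eef_pos: [0.4907, 0.246, 0.0245]
ee_rot: [0.0, 0.633, 0.774, 0.0]
ft_force: [0.1, 1.1, -5.8]
opening: 0.0584
time: 16.4
eef_pos: [0.4907, 0.2461, 0.024]
ee_rot: [0.0, 0.633, 0.774, 0.0]
ft_force: [-4.6, -1.4, 5.2]
opening: 0.0582
```

```bash
python3 -m pendant '{"slide":[[0,0,0],[0,0,0],[0,0,0],[0,0,0],[0,0,0],[0,0,0],[0,0,-20],[0,0,-30],[0,0,-45],[0,0,-35]],"twist":[[0,0,0],[0,0,0],[0,0,0],[0,0,0],[0,0,0],[0,0,0],[0,0,0],[0,0,0],[0,0,0],[0,0,0]]}' 1
python3 -m pendant '{"slide":[[-35,0.2,0],[-45,0.2,0],[-45,0.2,0],[-46,0.2,0],[0,0,0],[0,0,0],[0,0,0],[0,0,0],[0,0,0],[0,0,0]],"twist":[[0,0,0],[0,0,0],[0,0,0],[0,0,0],[0,0,-0.15],[0,0,-0.15],[0,0,-0.15],[0,0,-0.15],[0,0,-0.15],[0,0,-0.15]]}' 
python3 -m pendant '{"slide":[[0,0,0],[0,0,0],[0,0,0],[0,0,0],[0,0,0],[0,0,0],[0,0,0],[0,0,0],[0,0,0],[0,0,0]],"twist":[[0,0,-0.15],[0,0,-0.063],[0,0,0],[0,0,0],[0,0,0],[0,0,0],[0,0,0],[0,0,0],[0,0,0],[0,0,0]]}' 
python3 - <<'E'
from h import *
import json
s=r.get_state(); im=r.camera("wrist"); cv2.imwrite("pics/w5.png",cv2.resize(im[60:310,180:500],None,fx=2.4,fy=2.4,interpolation=cv2.INTER_CUBIC))
json.dump({k:list(map(float,s[k])) for k in("eef_pos","ee_rot")},open("w5.json","w"))
print(s["time"],s["eef_pos"],s["ee_rot"],2*np.arctan2(s["ee_rot"][2],s["ee_rot"][1]),s["q"])
E
```

```text
time: 17.4
eef_pos: [0.4907, 0.2461, 0.1558]
ee_rot: [0.0, 0.633, 0.774, 0.001]
ft_force: [0.6, 0.2, 0.4]
opening: 0.0853
time: 18.4
eef_pos: [0.5251, 0.0785, 0.1535]
ee_rot: [-0.0, 0.231, 0.973, 0.0]
ft_force: [-0.3, -0.6, -0.6]
opening: 0.0853
time: 19.4
eef_pos: [0.5252, 0.0785, 0.1535]
ee_rot: [0.0, 0.129, 0.992, 0.0]
ft_force: [-0.1, -0.1, 0.3]
opening: 0.0853
19.4 [0.52517051 0.07854315 0.15349227] [1.04001651e-05 1.29078098e-01 9.91634431e-01 9.27673198e-06] 2.882714164592827 [ 7.94709281e-02  3.35939923e-01  1.66400712e+00  1.52161676e-05
  1.14162142e+00 -1.23245324e+00]
```

View pics/w5.png

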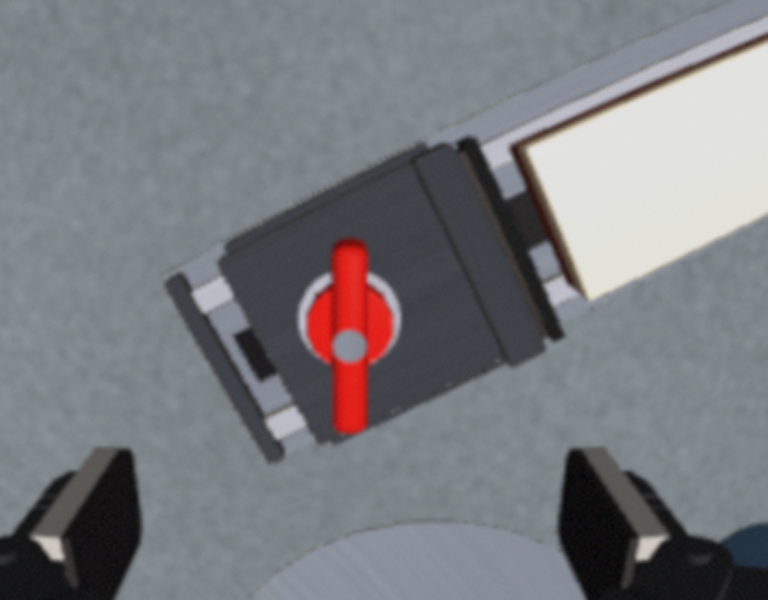

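The stone lies square on the rails with a clear gap of about 10 mm to the jaw. The bar is upright in the image with its screw at crop (349,346).

```bash
python3 - <<'E'
from h import *
import json
s={k:np.array(v) for k,v in json.load(open("w5.json")).items()}
q=s["ee_rot"];Rt=R.from_quat([q[1],q[2],q[3],q[0]]).as_matrix()
g=lambda a,z: pix2w("wrist",(180+a[0]/2.4-.3,60+a[1]/2.4-.3),z,s)
for n,a,z in(("nub",(349,346),.063),("nub",(349,346),.065),("barfar end",(349,433),.063),("bar near top",(349,242),.063),("bar near low",(349,242),.041),("hub ring",(349,320),.029)):
    print(n,g(a,z),np.round(Rt.T@(g(a,z)-s["eef_pos"])*1e3,1))
E
```

```text
nub [0.52585329 0.07876333 0.063     ] [-0.6  0.4 90.5]
nub [0.52526234 0.0789196  0.065     ] [ 0.   0.4 88.5]
barfar end [0.55589912 0.07082095 0.063     ] [-31.7   0.4  90.5]
bar near top [0.49259005 0.08755433 0.063     ] [33.8  0.4 90.5]
bar near low [0.49595027 0.08666529 0.041     ] [ 30.3   0.4 112.5]
hub ring [0.52612567 0.07869004 0.029     ] [ -0.9   0.4 124.5]
```

```bash
cat > st.py <<'E'
from h import *
s=r.get_state(); th=1.7786;hy=np.array([np.cos(th),np.sin(th),0]);hx=np.array([hy[1],-hy[0],0])
q=s["ee_rot"];Rt=R.from_quat([q[1],q[2],q[3],q[0]]).as_matrix(); d=s["eef_pos"]-[.5256,.0783,0]
print("t %.2f along %.2f across %.2f z %.2f | Fy %.2f Fx %.2f Fz %.2f | Tz %.3f | yaw %.3f q6 %.3f | hy in tool %s"%(s["time"],d@hy*1e3,d@hx*1e3,d[2]*1e3,s["ft_force"]@hy,s["ft_force"]@hx,s["ft_force"][2],s["torque"][2],2*np.arctan2(q[2],q[1]),s["q"][5],np.round((Rt.T@hy)[:2],3)))
E
python3 -m pendant '{"slide":[[-0.3,0.4,30],[0,0,40],[0,0,25],[0,0,10],[0,0,5.5],[0,0,0],[0,0,0],[0,0,0],[0,0,0],[0,0,0]],"twist":[[0,0,0],[0,0,0],[0,0,0],[0,0,0],[0,0,0],[0,0,0],[0,0,0],[0,0,0],[0,0,0],[0,0,0]]}' ; python3 st.py
python3 -m pendant '{"slide":[[0,0,0],[0,0,0],[0,0,0],[0,0,0],[0,0,0],[0,0,0],[0,0,0],[0,0,0],[0,0,0],[0,0,0]],"twist":[[0,0,0],[0,0,0],[0,0,0],[0,0,0],[0,0,0],[0,0,0],[0,0,0],[0,0,0],[0,0,0],[0,0,0]]}' -1 60; python3 st.py
python3 -m pendant '{"slide":[[0.9,1.8,0],[0.9,1.8,0],[0.9,1.8,0],[0.9,1.8,0],[0.9,1.8,0],[0.9,1.8,0],[0.9,1.8,0],[0.9,1.8,0],[0,0,0],[0,0,0]],"twist":[[0,0,0],[0,0,0],[0,0,0],[0,0,0],[0,0,0],[0,0,0],[0,0,0],[0,0,0],[0,0,0],[0,0,0]]}'; python3 st.py
```

```text
time: 20.45
eef_pos: [0.5258, 0.0789, 0.0434]
ee_rot: [0.0, 0.129, 0.992, 0.0]
ft_force: [-0.1, -0.7, 0.6]
opening: 0.0854
t 20.45 along 0.53 across 0.27 z 43.43 | Fy -0.67 Fx -0.24 Fz 0.61 | Tz -0.010 | yaw 2.883 q6 -1.232 | hy in tool [0.45  0.893]
time: 21.45
eef_pos: [0.5254, 0.0788, 0.0431]
ee_rot: [-0.0, 0.129, 0.992, -0.0]
ft_force: [-4.3, -1.3, 5.4]
opening: 0.0104
t 21.45 along 0.55 across -0.05 z 43.14 | Fy -0.33 Fx -4.50 Fz 5.40 | Tz 0.018 | yaw 2.883 q6 -1.232 | hy in tool [0.45  0.893]
time: 22.45
eef_pos: [0.5221, 0.0944, 0.0431]
ee_rot: [-0.0, 0.129, 0.992, -0.0]
ft_force: [-4.5, -2.5, 7.1]
opening: 0.0108
t 22.45 along 16.44 across -0.10 z 43.12 | Fy -1.56 Fx -4.90 Fz 7.08 | Tz -0.062 | yaw 2.883 q6 -1.202 | hy in tool [0.45  0.893]
```

```bash
python3 -m pendant '{"slide":[[0.45,0.9,0],[0.45,0.9,0],[0.23,0.45,0],[0,0,0],[0,0,0],[0,0,0],[0,0,0],[0,0,0],[0,0,0],[0,0,0]],"twist":[[0,0,0],[0,0,0],[0,0,0],[0,0,0],[0,0,0],[0,0,0],[0,0,0],[0,0,0],[0,0,0],[0,0,0]]}'; python3 st.py
python3 -m pendant '{"slide":[[0.45,0.9,0],[0,0,0],[0,0,0],[0,0,0],[0,0,0],[0,0,0],[0,0,0],[0,0,0],[0,0,0],[0,0,0]],"twist":[[0,0,0],[0,0,0],[0,0,0],[0,0,0],[0,0,0],[0,0,0],[0,0,0],[0,0,0],[0,0,0],[0,0,0]]}'; python3 st.py
```

```text
time: 23.45
eef_pos: [0.5216, 0.0966, 0.0431]
ee_rot: [-0.0, 0.129, 0.992, -0.0]
ft_force: [-4.5, -4.4, 5.3]
opening: 0.0104
t 23.45 along 18.76 across -0.08 z 43.13 | Fy -3.39 Fx -5.34 Fz 5.35 | Tz 0.038 | yaw 2.883 q6 -1.197 | hy in tool [0.45  0.893]
time: 24.45
eef_pos: [0.5214, 0.0976, 0.0431]
ee_rot: [-0.0, 0.129, 0.992, -0.0]
ft_force: [-4.1, -4.9, 6.1]
opening: 0.0109
t 24.45 along 19.79 across -0.11 z 43.12 | Fy -3.98 Fx -4.99 Fz 6.14 | Tz 0.002 | yaw 2.883 q6 -1.195 | hy in tool [0.45  0.893]
```

```bash
for i in 1; do python3 -m pendant '{"slide":[[0.45,0.9,0],[0.23,0.45,0],[0,0,0],[0,0,0],[0,0,0],[0,0,0],[0,0,0],[0,0,0],[0,0,0],[0,0,0]],"twist":[[0,0,0],[0,0,0],[0,0,0],[0,0,0],[0,0,0],[0,0,0],[0,0,0],[0,0,0],[0,0,0],[0,0,0]]}'; python3 st.py;done
python3 -m pendant '{"slide":[[0.45,0.9,0],[0,0,0],[0,0,0],[0,0,0],[0,0,0],[0,0,0],[0,0,0],[0,0,0],[0,0,0],[0,0,0]],"twist":[[0,0,0],[0,0,0],[0,0,0],[0,0,0],[0,0,0],[0,0,0],[0,0,0],[0,0,0],[0,0,0],[0,0,0]]}'; python3 st.py
```

```text
time: 25.45
eef_pos: [0.5211, 0.0991, 0.0431]
ee_rot: [-0.0, 0.129, 0.992, -0.0]
ft_force: [-4.4, -4.8, 6.2]
opening: 0.0109
t 25.45 along 21.27 across -0.10 z 43.12 | Fy -3.82 Fx -5.35 Fz 6.17 | Tz 0.011 | yaw 2.883 q6 -1.192 | hy in tool [0.45  0.893]
time: 26.45
eef_pos: [0.5209, 0.1001, 0.0431]
ee_rot: [-0.0, 0.129, 0.992, -0.0]
ft_force: [-4.4, -4.7, 6.5]
opening: 0.0104
t 26.45 along 22.32 across -0.14 z 43.10 | Fy -3.65 Fx -5.30 Fz 6.49 | Tz 0.016 | yaw 2.883 q6 -1.190 | hy in tool [0.45  0.893]
```

```bash
python3 -m pendant '{"slide":[[0.45,0.9,0],[0,0,0],[0,0,0],[0,0,0],[0,0,0],[0,0,0],[0,0,0],[0,0,0],[0,0,0],[0,0,0]],"twist":[[0,0,0],[0,0,0],[0,0,0],[0,0,0],[0,0,0],[0,0,0],[0,0,0],[0,0,0],[0,0,0],[0,0,0]]}'; python3 st.py
python3 -m pendant '{"slide":[[0.45,0.9,0],[0,0,0],[0,0,0],[0,0,0],[0,0,0],[0,0,0],[0,0,0],[0,0,0],[0,0,0],[0,0,0]],"twist":[[0,0,0],[0,0,0],[0,0,0],[0,0,0],[0,0,0],[0,0,0],[0,0,0],[0,0,0],[0,0,0],[0,0,0]]}'; python3 st.py
```

```text
time: 27.45
eef_pos: [0.5207, 0.1011, 0.0431]
ee_rot: [-0.0, 0.129, 0.992, -0.0]
ft_force: [-4.0, -3.6, 5.9]
opening: 0.0108
t 27.45 along 23.33 across -0.12 z 43.13 | Fy -2.70 Fx -4.65 Fz 5.93 | Tz 0.073 | yaw 2.883 q6 -1.189 | hy in tool [0.45  0.893]
time: 28.45
eef_pos: [0.5205, 0.102, 0.0431]
ee_rot: [-0.0, 0.129, 0.992, -0.0]
ft_force: [-4.7, -5.3, 6.0]
opening: 0.0105
t 28.45 along 24.21 across -0.12 z 43.12 | Fy -4.24 Fx -5.69 Fz 6.01 | Tz 0.028 | yaw 2.883 q6 -1.187 | hy in tool [0.45  0.893]
```

```bash
python3 -m pendant '{"slide":[[0.45,0.9,0],[0,0,0],[0,0,0],[0,0,0],[0,0,0],[0,0,0],[0,0,0],[0,0,0],[0,0,0],[0,0,0]],"twist":[[0,0,0],[0,0,0],[0,0,0],[0,0,0],[0,0,0],[0,0,0],[0,0,0],[0,0,0],[0,0,0],[0,0,0]]}'; python3 st.py
```

```text
time: 29.45
eef_pos: [0.5203, 0.1027, 0.0431]
ee_rot: [-0.0, 0.129, 0.992, -0.001]
ft_force: [-4.1, -8.5, 6.6]
opening: 0.0105
t 29.45 along 24.94 across -0.11 z 43.13 | Fy -7.44 Fx -5.74 Fz 6.58 | Tz 0.033 | yaw 2.883 q6 -1.185 | hy in tool [0.45  0.893]
```

```bash
python3 -m pendant '{"slide":[[0.36,0.72,0],[0,0,0],[0,0,0],[0,0,0],[0,0,0],[0,0,0],[0,0,0],[0,0,0],[0,0,0],[0,0,0]],"twist":[[0,0,0],[0,0,0],[0,0,0.05],[0,0,0.07],[0,0,0.07],[0,0,0.07],[0,0,0.07],[0,0,0.07],[0,0,0],[0,0,0]]}'; python3 st.py
```

```text
time: 30.45
eef_pos: [0.5204, 0.1034, 0.0431]
ee_rot: [0.0, 0.324, 0.946, -0.001]
ft_force: [-1.8, -9.1, 4.5]
opening: 0.0106
t 30.45 along 25.60 across 0.12 z 43.14 | Fy -8.56 Fx -3.67 Fz 4.51 | Tz -0.209 | yaw 2.482 q6 -0.783 | hy in tool [0.762 0.647]
```

```bash
python3 -m pendant '{"slide":[[0,0,0],[0,0,0],[0,0,0],[0,0,0],[0,0,0],[0,0,0],[0,0,0],[0,0,0],[0,0,0],[0,0,0]],"twist":[[0,0,0.1],[0,0,0.1],[0,0,0.1],[0,0,0.1],[0,0,0.1],[0,0,0],[0,0,0],[0,0,0],[0,0,0],[0,0,0]]}'; python3 st.py
python3 -m pendant '{"slide":[[0,0,0],[0,0,0],[0,0,0],[0,0,0],[0,0,0],[0,0,0],[0,0,0],[0,0,0],[0,0,0],[0,0,0]],"twist":[[0,0,0.1],[0,0,0.1],[0,0,0.1],[0,0,0.1],[0,0,0.1],[0,0,0],[0,0,0],[0,0,0],[0,0,0],[0,0,0]]}'; python3 st.py
```

```text
time: 31.45
eef_pos: [0.5208, 0.1035, 0.0432]
ee_rot: [0.001, 0.548, 0.837, -0.0]
ft_force: [1.2, -7.5, 2.6]
opening: 0.0106
t 31.45 along 25.65 across 0.50 z 43.18 | Fy -7.60 Fx -0.41 Fz 2.57 | Tz -0.194 | yaw 1.982 q6 -0.283 | hy in tool [0.979 0.202]
time: 32.45
eef_pos: [0.5212, 0.1035, 0.0432]
ee_rot: [0.001, 0.738, 0.675, 0.001]
ft_force: [5.2, -7.1, -0.2]
opening: 0.0108
t 32.45 along 25.60 across 0.89 z 43.19 | Fy -8.06 Fx 3.63 Fz -0.20 | Tz -0.101 | yaw 1.482 q6 0.217 | hy in tool [ 0.956 -0.292]
```

```bash
echo 'print("jt6 %.3f T %s"%(s["joint_torque"][5],np.round(s["torque"],2)))' >> st.py; python3 st.py
python3 -m pendant '{"slide":[[0.14,-0.57,0],[0,0,0],[0,0,0],[0,0,0],[0,0,0],[0,0,0],[0,0,0],[0,0,0],[0,0,0],[0,0,0]],"twist":[[0,0,0],[0,0,0.05],[0,0,0.05],[0,0,0.05],[0,0,0.05],[0,0,0],[0,0,0],[0,0,0],[0,0,0],[0,0,0]]}'; python3 st.py
python3 -m pendant '{"slide":[[0,0,0],[0,0,0],[0,0,0],[0,0,0],[0,0,0],[0,0,0],[0,0,0],[0,0,0],[0,0,0],[0,0,0]],"twist":[[0,0,0.06],[0,0,0.06],[0,0,0.06],[0,0,0.06],[0,0,0.06],[0,0,0],[0,0,0],[0,0,0],[0,0,0],[0,0,0]]}'; python3 st.py
```

```text
t 32.45 along 25.60 across 0.89 z 43.19 | Fy -8.06 Fx 3.63 Fz -0.20 | Tz -0.101 | yaw 1.482 q6 0.217 | hy in tool [ 0.956 -0.292]
jt6 -0.145 T [-1.17 -0.72 -0.1 ]
time: 33.45
eef_pos: [0.5212, 0.1036, 0.0432]
ee_rot: [0.001, 0.801, 0.598, 0.001]
ft_force: [9.9, -7.2, -3.3]
opening: 0.0105
t 33.45 along 25.63 across 0.95 z 43.23 | Fy -9.14 Fx 8.23 Fz -3.28 | Tz -0.163 | yaw 1.282 q6 0.417 | hy in tool [ 0.879 -0.476]
jt6 -0.129 T [-1.43 -1.63 -0.16]
time: 34.45
eef_pos: [0.5215, 0.1035, 0.0434]
ee_rot: [0.001, 0.882, 0.472, 0.002]
ft_force: [11.1, -9.1, -3.2]
opening: 0.0106
t 34.45 along 25.51 across 1.18 z 43.37 | Fy -11.22 Fx 9.01 Fz -3.19 | Tz 0.002 | yaw 0.983 q6 0.717 | hy in tool [ 0.7   -0.715]
jt6 -0.025 T [-1.59 -1.79  0.  ]
```

```bash
python3 -m pendant '{"slide":[[0.35,0.35,0],[0.35,0.35,0],[0,0,0],[0,0,0],[0,0,0],[0,0,0],[0,0,0],[0,0,0],[0,0,0],[0,0,0]],"twist":[[0,0,0],[0,0,0],[0,0,0],[0,0,0],[0,0,0],[0,0,0],[0,0,0],[0,0,0],[0,0,0],[0,0,0]]}'; python3 st.py
python3 -m pendant '{"slide":[[0,0,0],[0,0,0],[0,0,0],[0,0,0],[0,0,0],[0,0,0],[0,0,0],[0,0,0],[0,0,0],[0,0,0]],"twist":[[0,0,0.05],[0,0,0.05],[0,0,0.05],[0,0,0],[0,0,0],[0,0,0],[0,0,0],[0,0,0],[0,0,0],[0,0,0]]}'; python3 st.py
```

```text
time: 35.45
eef_pos: [0.5217, 0.1035, 0.0433]
ee_rot: [0.001, 0.882, 0.472, 0.001]
ft_force: [4.0, -10.4, 1.7]
opening: 0.0108
t 35.45 along 25.48 across 1.35 z 43.32 | Fy -11.03 Fx 1.73 Fz 1.71 | Tz -0.032 | yaw 0.983 q6 0.717 | hy in tool [ 0.7   -0.715]
jt6 0.002 T [-1.85 -0.67 -0.03]
time: 36.45
eef_pos: [0.5218, 0.1035, 0.0434]
ee_rot: [0.001, 0.915, 0.404, 0.001]
ft_force: [4.3, -11.5, 1.5]
opening: 0.0108
t 36.45 along 25.41 across 1.43 z 43.37 | Fy -12.19 Fx 1.87 Fz 1.48 | Tz -0.014 | yaw 0.833 q6 0.867 | hy in tool [ 0.585 -0.811]
jt6 0.025 T [-2.   -0.75 -0.01]
```

```bash
cat >> st.py <<'E'
a=[]
for i in range(4):
    r.camera("top"); u=r.get_state(); a.append([u["ft_force"]@hy,u["ft_force"]@hx,u["torque"][2],u["joint_torque"][5]])
print("avg Fy Fx Tz jt6",np.round(np.mean(a,0),3),"sd",np.round(np.std(a,0),3))
E
python3 -m pendant '{"slide":[[-0.23,0.32,0],[0,0,0],[0,0,0],[0,0,0],[0,0,0],[0,0,0],[0,0,0],[0,0,0],[0,0,0],[0,0,0]],"twist":[[0,0,0],[0,0,0.05],[0,0,0.05],[0,0,0.05],[0,0,0],[0,0,0],[0,0,0],[0,0,0],[0,0,0],[0,0,0]]}'; python3 st.py
python3 -m pendant '{"slide":[[0,0,0],[0,0,0],[0,0,0],[0,0,0],[0,0,0],[0,0,0],[0,0,0],[0,0,0],[0,0,0],[0,0,0]],"twist":[[0,0,0.05],[0,0,0.05],[0,0,0.05],[0,0,0.05],[0,0,0],[0,0,0],[0,0,0],[0,0,0],[0,0,0],[0,0,0]]}'; python3 st.py
```

```text
time: 37.45
eef_pos: [0.5219, 0.1033, 0.0435]
ee_rot: [0.001, 0.942, 0.335, 0.001]
ft_force: [4.0, -11.0, 2.1]
opening: 0.0106
t 37.45 along 25.25 across 1.50 z 43.45 | Fy -11.62 Fx 1.60 Fz 2.13 | Tz 0.072 | yaw 0.683 q6 1.017 | hy in tool [ 0.457 -0.889]
jt6 0.075 T [-1.67 -0.68  0.07]
avg Fy Fx Tz jt6 [-10.19    2.645   0.066   0.075] sd [0.182 0.293 0.03  0.   ]
time: 38.65
eef_pos: [0.5219, 0.1032, 0.0435]
ee_rot: [0.001, 0.971, 0.239, 0.001]
ft_force: [5.0, -9.7, 2.8]
opening: 0.0107
t 38.65 along 25.11 across 1.56 z 43.51 | Fy -10.49 Fx 2.90 Fz 2.82 | Tz 0.159 | yaw 0.483 q6 1.216 | hy in tool [ 0.272 -0.962]
jt6 0.144 T [-1.88 -0.73  0.16]
avg Fy Fx Tz jt6 [-11.019   2.286   0.134   0.144] sd [0.23  0.509 0.032 0.   ]
```

```bash
python3 -m pendant '{"slide":[[0,0,0],[0,0,0],[0,0,0],[0,0,0],[0,0,0],[0,0,0],[0,0,0],[0,0,0],[0,0,0],[0,0,0]],"twist":[[0,0,0],[0,0,0],[0,0,0],[0,0,0],[0,0,0],[0,0,0.01],[0,0,0.01],[0,0,0.01],[0,0,0.01],[0,0,0.01]]}'; python3 st.py
```

```text
time: 39.85
eef_pos: [0.522, 0.1032, 0.0435]
ee_rot: [0.001, 0.977, 0.215, 0.001]
ft_force: [4.7, -10.5, 2.4]
opening: 0.0107
t 39.85 along 25.08 across 1.58 z 43.54 | Fy -11.26 Fx 2.44 Fz 2.44 | Tz 0.444 | yaw 0.433 q6 1.267 | hy in tool [ 0.223 -0.975]
jt6 0.251 T [-1.89 -0.78  0.44]
avg Fy Fx Tz jt6 [-11.882   2.515   0.416   0.413] sd [0.22  0.101 0.043 0.084]
```

```bash
python3 -m pendant '{"slide":[[0,0,0],[0,0,0],[0,0,0],[0,0,0],[0,0,0],[0,0,0],[0,0,0],[0,0,0],[0,0,0],[0,0,0]],"twist":[[0,0,0],[0,0,0],[0,0,0],[0,0,0],[0,0,0],[0,0,0],[0,0,0],[0,0,0],[0,0,0],[0,0,0]]}'; python3 st.py
```

```text
time: 41.05
eef_pos: [0.522, 0.1032, 0.0435]
ee_rot: [0.001, 0.977, 0.215, 0.001]
ft_force: [4.4, -11.3, 2.2]
opening: 0.0107
t 41.05 along 25.09 across 1.58 z 43.54 | Fy -12.01 Fx 1.99 Fz 2.20 | Tz 0.346 | yaw 0.433 q6 1.266 | hy in tool [ 0.224 -0.975]
jt6 0.366 T [-1.91 -0.74  0.35]
avg Fy Fx Tz jt6 [-11.928   2.398   0.365   0.366] sd [0.249 0.331 0.033 0.   ]
```

A slow turn reads about 0.44 N m while moving, against a resting level of -0.135 N m after fast slack turns. Friction hysteresis accounts for the difference, so the knob is about 0.3 N m harder than slack: locked and below stripping. I'll release and look.

```bash
python3 -m pendant '{"slide":[[0,0,0],[0,0,0],[0,0,0],[0,0,0],[0,0,0],[0,0,0],[0,0,0],[0,0,-10],[0,0,-25],[0,0,-40]],"twist":[[0,0,0],[0,0,0],[0,0,0],[0,0,0],[0,0,0],[0,0,0],[0,0,0],[0,0,0],[0,0,0],[0,0,0]]}' 1
python3 -m pendant '{"slide":[[0,0,-40],[0,0,-20],[0,0,0],[0,0,0],[0,0,0],[0,0,0],[0,0,0],[0,0,0],[0,0,0],[0,0,0]],"twist":[[0,0,0],[0,0,0],[0,0,0],[0,0,0],[0,0,0],[0,0,0],[0,0,0],[0,0,0],[0,0,0],[0,0,0]]}'
python3 - <<'E'
from h import *
s=r.get_state(); im=r.camera("wrist"); cv2.imwrite("pics/w6.png",im); print(s["time"],s["eef_pos"],s["ee_rot"])
t=r.camera("top")[150:260,190:345]; c=r.camera("scene")[170:260,310:460]
o=np.vstack([cv2.resize(im[0:330,60:600],(540,330)),cv2.resize(np.hstack([cv2.resize(t,(155,110)),cv2.resize(c,(183,110))]),(540,176),interpolation=cv2.INTER_CUBIC)])
cv2.imwrite("pics/f.png",o)
E
```

```text
time: 42.25
eef_pos: [0.5197, 0.1041, 0.1179]
ee_rot: [-0.0, 0.977, 0.215, -0.002]
ft_force: [0.2, 0.4, 0.6]
opening: 0.0853
time: 43.25
eef_pos: [0.5208, 0.1043, 0.1779]
ee_rot: [-0.0, 0.977, 0.215, -0.0]
ft_force: [0.1, -1.2, 0.6]
opening: 0.0852
43.25 [0.52076107 0.10426216 0.17789159] [-2.22900991e-05  9.76682125e-01  2.14690522e-01 -7.14676596e-05]
```

View pics/f.png

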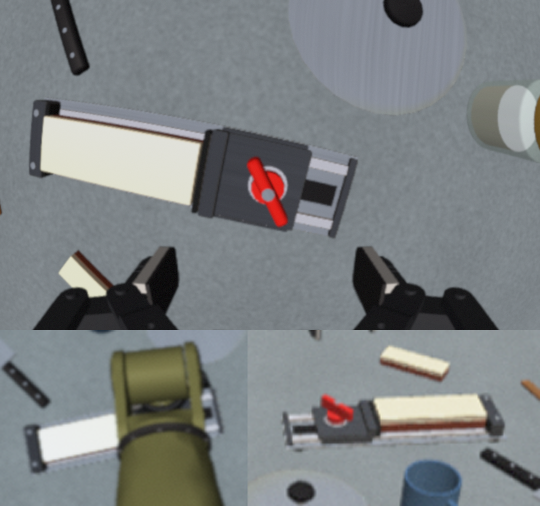

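The stone is butted at the left against the fixed jaw and at the right against the sliding jaw. The knob bar has eased back about 0.45 rad, within the stated 0.5.

```bash
python3 - <<'E'
from h import *
s=r.get_state(); th=1.7786;hy=np.array([np.cos(th),np.sin(th)]);hx=np.array([hy[1],-hy[0]]);k=np.array([.5256,.0783])
P=lambda u,v,z:(pix2w("wrist",(u+60,v),z,s)[:2]-k)
f=lambda p:np.round([p@hx*1e3,p@hy*1e3],1)
print("knob",f(P(268,194,.064)))
c=[P(*a,.047) for a in((42,115),(42,172),(192,206),(202,143))]; print("stone corners",[f(p) for p in c],"centre",f(sum(c)/4))
d=(c[0]+c[1]-c[2]-c[3]); print("yaw err",np.arctan2(d[1],d[0])-th)
b=P(253,160,.063)-P(285,222,.063); print("bar yaw",np.arctan2(b[1],b[0]), s["time"],s["ft_force"])
r.job_done()
E
```

```text
knob [ 0.9 25. ]
stone corners [array([ 28.3, 275.3]), array([-33.5, 269.5]), array([-30.9,  91. ]), array([29.4, 92.1])] centre [ -1.7 182. ]
yaw err 0.01037948662021182
bar yaw 0.8992028411150617 43.4 [0.33369701 0.71975885 0.25555849]
the job is handed in; nothing more can be done
```

The whetstone is clamped in the holder and I've handed the job in at 43 s of the 72 s allowed. The hand-in gives no verdict.

**What I did:** I drew the sliding jaw open about 48 mm by its knob bar. I then laid the 180 mm stone on the rails pale side up and pushed the jaw up until the stone butted against the fixed jaw. Still pressing with about 11–12 N (roughly 2 mm of rubber squash by calculation), I turned the knob clockwise 2.45 rad, about 0.75 rad past the bite, and released it.

**Last checks:**
- **Stone:** about 2 mm off the midline and square to about 0.01 rad. It looks butted at both ends, and measured from the two views its end is within about 1 mm of the fixed jaw.
- **Jaw:** after release the knob was still within measuring error of its pressed position, so the jaw did not spring back.
- **Knob:** it eased back about 0.45 rad, within the stated 0.5.
- **Robot:** the gripper was clear of everything and the wrist force was near zero.
- **Other things:** I did not measure them; the ones in the last picture looked unmoved.

**What was unclear:**
- **Knob torque:** the readings shifted with friction and disagreed, from −0.2 to −0.1 N m at rest while slack to +0.44 N m in slow motion. I took the knob as about 0.3 N m harder than slack, under the 0.36 N m that strips the thread. That is more than the 0.2 N m needed to lock it.
- **Clamping after release:** the rubber squash and the shoe force could not be seen directly. I estimate the shoe force at about 50 N.
- **Fixed jaw distance:** my early estimates were 2–5 mm short, so I found the butt point by feel.

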